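# Find the full screw tin by feel

## Task

Lift the loose white cover off the tray and stand it on the bare bench clear of the tray, then heft all three tins one at a time, setting each back down upright in the tray and letting go of it before you take the next. Keep the tins upright and leave the other things on the bench alone. Finish while still holding the heaviest tin upright and still in the gripper, about 15 cm above the bench, touching nothing else, with the two lighter tins standing in the tray.

Things in the scene. Friction and masses are not known exactly. Their poses are not given: they have to be found in the camera images.
- tray: Grey rectangular tray fixed to the bench, 125 mm (its x) by 310 mm (its y); floor 10 mm above the bench, rim 18 mm above the bench and 6 mm thick; origin at the centre of its underside on the bench, z up. Three tins stand on its floor in a row along its y, 90 mm apart, the middle one at the tray's centre, under the cover at the start. The bench to its right (-y side of the tray) is clear for about 340 mm, as far from the robot as the tray itself lies.
- cover: Loose white box-shaped cover, open below, standing on the tray floor over the tins: 90 mm (its x) by 270 mm (its y), 90 mm high, walls 4 mm, 0.2 kg, at least 8 mm clear of the tins all round. On the centre of its top stands an orange upright grip fin, 14 mm thick (x), 60 mm long (y), 36 mm tall (from 90 to 126 mm above the origin). Origin at the centre of its underside (lower edge), z up.
- tin_a: One of three identical closed round tins of screws, blue with a bare metal lid that stays shut, 54 mm diameter, 70 mm tall, smooth straight sides; origin at the centre of its underside, z up. The three weigh differently (0.15 to 0.7 kg), the heaviest at least 0.15 kg more than either other; the heaviest may stand in any of the three places, and nothing but its weight tells it apart.
- tin_b: One of three identical closed round tins of screws, blue with a bare metal lid that stays shut, 54 mm diameter, 70 mm tall, smooth straight sides; origin at the centre of its underside, z up. The three weigh differently (0.15 to 0.7 kg), the heaviest at least 0.15 kg more than either other; the heaviest may stand in any of the three places, and nothing but its weight tells it apart.
- tin_c: One of three identical closed round tins of screws, blue with a bare metal lid that stays shut, 54 mm diameter, 70 mm tall, smooth straight sides; origin at the centre of its underside, z up. The three weigh differently (0.15 to 0.7 kg), the heaviest at least 0.15 kg more than either other; the heaviest may stand in any of the three places, and nothing but its weight tells it apart.
- camera: White bullet security camera on a foot, 130 mm long, 104 mm tall, left of the tray on the bench. Leave it alone. Origin under the foot.
- carton: White carton with a red band, 90 x 110 x 60 mm, nearer the robot and to its right. Leave it alone. Origin at the centre of its underside.
- recorder: Flat black video recorder, 80 x 130 x 38 mm, beyond the tray. Leave it alone. Origin at the centre of its underside.
- screwdriver: Screwdriver lying flat on the bench between the robot and the tray, under 40 mm high. Leave it alone. Origin at the middle of its underside.

How it is judged:
On the way, in this order (a step that is already met when the one before it is completed fails the run):
1. the cover stands upright on the bench, off the tray and let go (height (world z) of cover below 0.005 m and angle between cover's own z axis and vertical below 0.1 rad and contact force between cover and tray below 0.2 N and contact force between the fingers and cover below 0.2 N), for 0.2 s.
2. one of the lighter tins is lifted at least 20 mm off the tray floor (the heaviest, over 4.7 N, still presses on the tray) (((z of tin_a in the frame of tray above 0.03 m and contact force between any of tin_b, tin_c and tray above 4.7 N) or (z of tin_b in the frame of tray above 0.03 m and contact force between any of tin_a, tin_c and tray above 4.7 N) or (z of tin_c in the frame of tray above 0.03 m and contact force between any of tin_a, tin_b and tray above 4.7 N))), for 0.1 s.
3. all three tins stand let go in the tray again (z of tin_a in the frame of tray between 0.005 and 0.0145 m and angle between each of tin_a, tin_b, tin_c's own z axis and vertical below 0.1 rad and x of tin_a in the frame of tray between -0.05 and 0.05 m and y of tin_a in the frame of tray between -0.14 and 0.14 m and contact force between the fingers and tin_a below 0.2 N and z of tin_b in the frame of tray between 0.005 and 0.0145 m and x of tin_b in the frame of tray between -0.05 and 0.05 m and y of tin_b in the frame of tray between -0.14 and 0.14 m and contact force between the fingers and tin_b below 0.2 N and z of tin_c in the frame of tray between 0.005 and 0.0145 m and x of tin_c in the frame of tray between -0.05 and 0.05 m and y of tin_c in the frame of tray between -0.14 and 0.14 m and contact force between the fingers and tin_c below 0.2 N), for 0.1 s.
4. a lighter tin is lifted at least 20 mm off the tray floor for the second time (((z of tin_a in the frame of tray above 0.03 m and contact force between any of tin_b, tin_c and tray above 4.7 N) or (z of tin_b in the frame of tray above 0.03 m and contact force between any of tin_a, tin_c and tray above 4.7 N) or (z of tin_c in the frame of tray above 0.03 m and contact force between any of tin_a, tin_b and tray above 4.7 N))), for 0.1 s.
At the end, for the whole second after the job is handed in: Heaviest tin held in the fingers, underside over 100 mm above the bench, within 0.25 rad of upright, under 0.03 m/s, touching nothing else; lighter tins let go, upright (0.1 rad) on the tray floor; cover let go, upright (0.1 rad) on the bench, not touching the tray (all of step 1 and ((height (world z) of tin_a above 0.1 m and angle between tin_a's own z axis and vertical below 0.25 rad and linear speed of tin_a below 0.03 m/s and contact force between the fingers and tin_a above 1 N and contact force between tin_a and tray below 0.2 N and contact force between tin_a and cover below 0.2 N and contact force between tin_a and tin_b below 0.2 N and contact force between tin_a and tin_c below 0.2 N and contact force between tin_a and camera below 0.2 N and contact force between tin_a and carton below 0.2 N and contact force between tin_a and recorder below 0.2 N and contact force between tin_a and screwdriver below 0.2 N and (z of tin_b in the frame of tray between 0.005 and 0.0145 m and angle between tin_b's own z axis and vertical below 0.1 rad and x of tin_b in the frame of tray between -0.05 and 0.05 m and y of tin_b in the frame of tray between -0.14 and 0.14 m and contact force between the fingers and tin_b below 0.2 N) and contact force between each of tin_b, tin_c and tray below 4.7 N and (z of tin_c in the frame of tray between 0.005 and 0.0145 m and angle between tin_c's own z axis and vertical below 0.1 rad and x of tin_c in the frame of tray between -0.05 and 0.05 m and y of tin_c in the frame of tray between -0.14 and 0.14 m and contact force between the fingers and tin_c below 0.2 N)) or (height (world z) of tin_b above 0.1 m and angle between tin_b's own z axis and vertical below 0.25 rad and linear speed of tin_b below 0.03 m/s and contact force between the fingers and tin_b above 1 N and contact force between tin_b and tray below 0.2 N and contact force between tin_b and cover below 0.2 N and contact force between tin_b and tin_a below 0.2 N and contact force between tin_b and tin_c below 0.2 N and contact force between tin_b and camera below 0.2 N and contact force between tin_b and carton below 0.2 N and contact force between tin_b and recorder below 0.2 N and contact force between tin_b and screwdriver below 0.2 N and (z of tin_a in the frame of tray between 0.005 and 0.0145 m and angle between tin_a's own z axis and vertical below 0.1 rad and x of tin_a in the frame of tray between -0.05 and 0.05 m and y of tin_a in the frame of tray between -0.14 and 0.14 m and contact force between the fingers and tin_a below 0.2 N) and contact force between each of tin_a, tin_c and tray below 4.7 N and (z of tin_c in the frame of tray between 0.005 and 0.0145 m and angle between tin_c's own z axis and vertical below 0.1 rad and x of tin_c in the frame of tray between -0.05 and 0.05 m and y of tin_c in the frame of tray between -0.14 and 0.14 m and contact force between the fingers and tin_c below 0.2 N)) or (height (world z) of tin_c above 0.1 m and angle between tin_c's own z axis and vertical below 0.25 rad and linear speed of tin_c below 0.03 m/s and contact force between the fingers and tin_c above 1 N and contact force between tin_c and tray below 0.2 N and contact force between tin_c and cover below 0.2 N and contact force between tin_c and tin_a below 0.2 N and contact force between tin_c and tin_b below 0.2 N and contact force between tin_c and camera below 0.2 N and contact force between tin_c and carton below 0.2 N and contact force between tin_c and recorder below 0.2 N and contact force between tin_c and screwdriver below 0.2 N and (z of tin_a in the frame of tray between 0.005 and 0.0145 m and angle between tin_a's own z axis and vertical below 0.1 rad and x of tin_a in the frame of tray between -0.05 and 0.05 m and y of tin_a in the frame of tray between -0.14 and 0.14 m and contact force between the fingers and tin_a below 0.2 N) and contact force between each of tin_a, tin_b and tray below 4.7 N and (z of tin_b in the frame of tray between 0.005 and 0.0145 m and angle between tin_b's own z axis and vertical below 0.1 rad and x of tin_b in the frame of tray between -0.05 and 0.05 m and y of tin_b in the frame of tray between -0.14 and 0.14 m and contact force between the fingers and tin_b below 0.2 N)))); the arm keeps its last pose, push and grip.
It fails at once if a tin is tipped more than 0.6 rad (angle between any of tin_a, tin_b, tin_c's own z axis and vertical above 0.6 rad).
It fails at once if a bystander is moved more than 20 mm (distance of any of camera, carton, recorder, screwdriver from where it was at the start of the episode above 0.02 m).
It also fails if it takes over 72 s, if anything falls off the work surface, if the arm or the gripper's body presses on something with over 40 N, if the wrist force passes 120 N, or if a joint passes its speed limit or range.

## Robot

A 6-joint arm with a two-finger parallel gripper is mounted at the origin on the work surface. World frame = base frame: x ahead of the robot, y to its left, z up, the work surface at z = 0. Lengths are in m, angles in rad, forces in N, time in s.
With the tool pointing down it reaches from about 0.3 to 0.875 m from the base axis. Payload 6.4 kg.
Tool frame: the origin (TCP) lies midway between the tips of the shut fingers; the grasp point (between the pads) lies 19 mm behind it; z points along the fingers, y is the line along which they close (so a half turn about z gives the same grasp; the last joint's range is limited). The gripper opens to 85 mm and grips with 20 to 120 N. Pads are 22 mm wide; open, the fingers measure 114 mm over their backs; the gripper's body (76 mm by 85 mm) begins 54 mm behind the grasp point. The pads swing forward as they close: fully open they stand 13 mm farther back than shut.
Start: joints at [-1.424, 0.181, 1.607, -0, 1.354, -0.206], TCP at [0.199, -0.54, 0.231] pointing down, gripper open.
Joint ranges: [-2.99, 2.99], [-0.89, 2.07], [0.3, 2.58], [-1.14, 4.28], [0, 2.63], [-3.12, 3.12]. Speed limits (rad/s): [2.57, 2.57, 3.01, 3.14, 3.14, 3.14].

## Interface

Orientations are given as a unit quaternion [w, x, y, z].
In Python, from bench import sensors, vision, ctrl gives the robot as it stands.
- The arm moves only by the tool carry_out, never from a script. Its argument "deltas" is text: rows parted by semicolons, each of 7 numbers parted by spaces: the shift along the tool's x, y, z in mm, then the turn, a rotation vector about the tool's x, y, z in rad, then the closure, from 0 (fully open) to 1 (shut). In form: tx ty tz ax ay az claw; .... A call has 1 to 12 rows; each row is the pose to reach, as a shift and turn from the pose commanded when the call began, along the tool's axes at that moment; what a row does not reach only later rows make up. A row lasts 1/8 s, in which the tool goes at most 62.5 mm and 10.7 degrees, less where a joint would pass 70% of its speed; a pose out of reach is approached as far as the arm can. A call with a gripper value outside its range is refused whole. The fingers move at their own pace and stop on an object; the grip force is fixed at half the most. Time passes only in rows, so rows that repeat a pose let the fingers close. It gives the time, the measured TCP pose, the force, the opening and the grip force at its end, in the units of the state.
- sensors.get_obs(): the state, without advancing time (a new reading comes with each control period).
- vision.camera(name): name is "scene" or "top" or "wrist"; returns the picture (384x512x3 uint8, blue, green, red); there is no depth.
- vision.camera_model(name): a dict with "K" (3x3 intrinsics, pixels), "k1" (the pictures are not rectified: a ray, as slopes to the right and down, at radius r is drawn at 1 + k1 r^2 times it, then the intrinsics apply), "extrinsics" (4x4, takes a point from world to camera coordinates); the wrist camera has in their place "hand_eye" (4x4, takes a point from camera to tool coordinates, whose origin is the TCP and whose axes are the flange's). Camera axes: x right, y down, z forward; pixel columns grow to the right and rows downward; lengths in m; the calibration is good to about 2 mm. A picture is of the moment at which its call begins: read the wrist's pose just before it. camera_model takes no time and is no camera call.
- ctrl.hand_in(): hands the job in; it is judged then, once.
The state is a dict: "time_s": time; "q": joint angles; "dq": joint speeds; "joint_efforts": joint torques, N m; "eef_pos": TCP position; "eef_rot": TCP orientation; "wrist_force": force on the tool from outside, world axes, zero at the start; "torque": the same for the moment, N m; "opening": opening from 0.0 (shut) to 1.0 (fully open); "grasp_force": force on a finger pad.
Only numpy, scipy, OpenCV 4.12 (cv2) and the standard library are available. Lean on these libraries where they do the work, as an engineer would, in place of code of your own. Each camera call takes 0.05 s, during which the arm holds its last target. There are 200 camera calls.

## Working session

There is one attempt and no reset: what is moved stays moved. The work goes in short steps, Python scripts to look and compute and a tool call to move; the robot and the scene stay as the last step left them, time stands still between calls to the robot, and variables do not carry over. Pictures are saved under pics/ and viewed, at most 10 in all, crops included, and the job is handed in when it is done.

Besides the shell and the picture viewer there is one more tool, called after ">>>" by a JSON object that holds its "api" and its "payload", one argument or row to a line. carry_out: Moves the arm, as the interface text tells. Its arguments: {"type":"object","properties":{"deltas":{"type":"string"}},"required":["deltas"]}

```bash
mkdir -p pics
python3 - <<'E'
from bench import sensors, vision
import cv2, numpy as np
o=sensors.get_obs(); print({k:np.round(v,3) for k,v in o.items()})
a=vision.camera("scene"); b=vision.camera("top")
cv2.imwrite("pics/s0.png",a); cv2.imwrite("pics/t0.png",b)
for n in("scene","top","wrist"):
    print(n,vision.camera_model(n))
E
```

```text
{'time_s': np.float64(0.0), 'q': array([-1.424,  0.182,  1.608, -0.   ,  1.354, -0.206]), 'dq': array([-0.001, -0.   ,  0.001, -0.001,  0.001, -0.   ]), 'joint_efforts': array([-0.0000e+00, -4.4486e+01, -3.5134e+01, -0.0000e+00,  9.0000e-03,
        0.0000e+00]), 'eef_pos': array([ 0.199, -0.539,  0.23 ]), 'eef_rot': array([-0.001,  0.984,  0.176,  0.   ]), 'wrist_force': array([-0.189,  0.237,  0.742]), 'torque': array([-0.035,  0.039, -0.02 ]), 'grasp_force': np.float64(0.0), 'opening': np.float64(0.998)}
scene {'K': array([[439.52875981,   0.        , 265.92176085],
       [  0.        , 439.52875981, 194.68483395],
       [  0.        ,   0.        ,   1.        ]]), 'k1': -0.09437508190985873, 'extrinsics': array([[ 0.88804957,  0.45973088, -0.00393467, -0.56135189],
       [ 0.32243598, -0.62889582, -0.70747798, -0.09190696],
       [-0.32772397,  0.62700683, -0.70672444,  1.48768152],
       [ 0.        ,  0.        ,  0.        ,  1.        ]])}
top {'K': array([[376.65310154,   0.        , 254.69669337],
       [  0.        , 376.65310154, 193.3426545 ],
       [  0.        
[... 170 characters left out ...]
 -0.08490986,  0.56294469],
       [ 0.08426351,  0.02251082, -0.9961892 ,  1.14572995],
       [ 0.        ,  0.        ,  0.        ,  1.        ]])}
wrist {'K': array([[329.10678853,   0.        , 254.82253375],
       [  0.        , 329.10678853, 190.80608282],
       [  0.        ,   0.        ,   1.        ]]), 'k1': -0.07456485381848912, 'hand_eye': array([[-1.24849344e-04, -9.61244944e-01, -2.75695740e-01,
         7.13744812e-02],
       [ 9.99999763e-01,  6.65603225e-05, -6.84922035e-04,
         2.92824028e-05],
       [ 6.76728241e-04, -2.75695761e-01,  9.61244708e-01,
        -1.42533339e-01],
       [ 0.00000000e+00,  0.00000000e+00,  0.00000000e+00,
         1.00000000e+00]])}
```

View pics/t0.png

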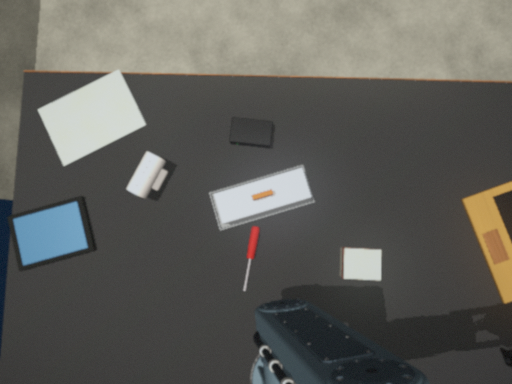

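View pics/s0.png

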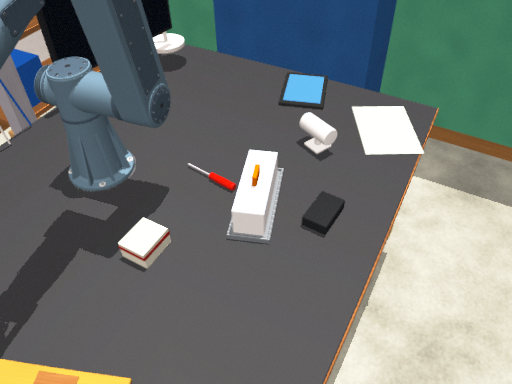

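The top view shows the cover with the fin near (262,195) and the tray corners at about (209,192), (304,166), (314,202) and (220,229). The screwdriver runs from (255,228) to (245,290), the recorder is at (251,132) and the carton at (361,264).

```bash
cat > h.py <<'E'
from bench import sensors, vision
import cv2, numpy as np
from scipy.spatial.transform import Rotation as R
def cam(name, o=None):
    m=vision.camera_model(name)
    if name=="wrist":
        T=np.eye(4); w,x,y,z=o["eef_rot"]; T[:3,:3]=R.from_quat([x,y,z,w]).as_matrix(); T[:3,3]=o["eef_pos"]
        E=np.linalg.inv(T@m["hand_eye"])
    else: E=m["extrinsics"]
    return m["K"],np.array([m["k1"],0,0,0,0.]),E
def back(c,px,z):
    K,d,E=c; n=cv2.undistortPoints(np.float64(px).reshape(-1,1,2),K,d).reshape(-1,2)
    r=np.c_[n,np.ones(len(n))]@E[:3,:3]; p=-E[:3,:3].T@E[:3,3]
    return p+r*((z-p[2])/r[:,2])[:,None]
def proj(c,P):
    K,d,E=c; return cv2.projectPoints(np.float64(P),cv2.Rodrigues(E[:3,:3])[0],E[:3,3],K,d)[0].reshape(-1,2)
def totool(o,dp,yaw=None):
    "world shift -> tool mm; yaw of tool y axis"
    w,x,y,z=o["eef_rot"]; M=R.from_quat([x,y,z,w]).as_matrix(); return M.T@np.asarray(dp)*1000, M
E
python3 - <<'E'
from h import *
im=cv2.imread("pics/t0.png"); c=cam("top")
m=cv2.inRange(cv2.cvtColor(im,cv2.COLOR_BGR2HSV),(5,150,120),(20,255,255)); m[:,:200]=0;m[:,400:]=0
m[:150]=0;m[240:]=0
pts=np.argwhere(m)[:,::-1].astype(np.float32); print(len(pts),cv2.minAreaRect(pts))
b=back(c,pts,.136); print("fin",b.mean(0)); d=np.linalg.svd(b[:,:2]-b[:,:2].mean(0))[2][0];print("dir",d,np.arctan2(d[1],d[0]))
t=back(c,[(209,192),(304,166),(314,202),(220,229)],.018);print("tray",t,t.mean(0)); print(np.linalg.norm(np.diff(t,axis=0),axis=1))
e=t[0]-t[1]; e2=t[3]-t[2]; print(np.arctan2(e[1],e[0]),np.arctan2(e2[1],e2[0]))
print("carton",back(c,[(340,247),(383,248),(382,281),(340,279)],.06))
print("rec",back(c,[(230,118),(274,120),(272,148),(230,146)],.03))
print("scr",back(c,[(255,228),(245,290)],.02))
E
```

```text
1 ((261.0, 194.0), (0.0, 0.0), 0.0)
fin [0.54877981 0.10141244 0.136     ]
dir [1. 0.] 0.0
tray [[ 0.56007144  0.26524997  0.018     ]
 [ 0.65076321 -0.0301691   0.018     ]
 [ 0.53852879 -0.06348998  0.018     ]
 [ 0.44572454  0.22618462  0.018     ]] [0.54877199 0.09944388 0.018     ]
[0.30902658 0.11707624 0.30417758]
1.8686568587601766 1.8808385948270439
carton [[ 0.40429422 -0.13719274  0.06      ]
 [ 0.4053645  -0.2641796   0.06      ]
 [ 0.3089334  -0.26162743  0.06      ]
 [ 0.31070171 -0.13841275  0.06      ]]
rec [[0.79516485 0.2069262  0.03      ]
 [0.79227245 0.06812737 0.03      ]
 [0.7027975  0.07197708 0.03      ]
 [0.70558384 0.20360091 0.03      ]]
scr [[0.45226268 0.11749513 0.02      ]
 [0.26250321 0.14217008 0.02      ]]
```

>>> {"api": "carry_out", "payload": {
  "deltas": "550 -479 -30 0 0 -1.52 0; 550 -479 -30 0 0 -1.52 0; 550 -479 -30 0 0 -1.52 0; 550 -479 -30 0 0 -1.52 0; 550 -479 -30 0 0 -1.52 0; 550 -479 -30 0 0 -1.52 0; 550 -479 -30 0 0 -1.52 0; 550 -479 -30 0 0 -1.52 0; 550 -479 -30 0 0 -1.52 0; 550 -479 -30 0 0 -1.52 0; 550 -479 -30 0 0 -1.52 0; 550 -479 -30 0 0 -1.52 0"
}}

```text
time_s: 1.6
eef_pos: [0.5498, 0.1026, 0.2609]
eef_rot: [-0.0, 0.592, 0.806, -0.0]
wrist_force: [0.9, -0.4, -0.9]
opening: 0.999
grasp_force: 0.0
```

```bash
cat > look.py <<'E'
from h import *
o=sensors.get_obs(); im=vision.camera("wrist"); cv2.imwrite("pics/w1.png",im); c=cam("wrist",o)
hsv=cv2.cvtColor(im,cv2.COLOR_BGR2HSV); m=cv2.inRange(hsv,(3,120,80),(22,255,255))
n,l,s,ce=cv2.connectedComponentsWithStats(m); i=1+np.argmax(s[1:,4]); print(s[i],ce[i])
pts=np.argwhere(l==i)[:,::-1].astype(np.float32); r=cv2.minAreaRect(pts); print(r, cv2.boxPoints(r))
b=back(c,cv2.boxPoints(r),.136); print(b,b.mean(0))
print(o["eef_pos"],o["eef_rot"])
E
python3 look.py
```

```text
[ 246  151   17   73 1118] [253.7236136  186.91681574]
((253.70396423339844, 187.01473999023438), (72.15430450439453, 15.663983345031738), 88.93909454345703) [[245.20534 151.08878]
 [260.86664 150.79877]
 [262.20258 222.9407 ]
 [246.54129 223.23071]]
[[0.53542574 0.12673619 0.136     ]
 [0.54757847 0.13079588 0.136     ]
 [0.56787266 0.07101105 0.136     ]
 [0.55494631 0.0666733  0.136     ]] [0.55145579 0.0988041  0.136     ]
[0.54980971 0.10263019 0.26093704] [-2.54320897e-04  5.91912877e-01  8.06001909e-01 -6.34715993e-05]
```

View pics/w1.png

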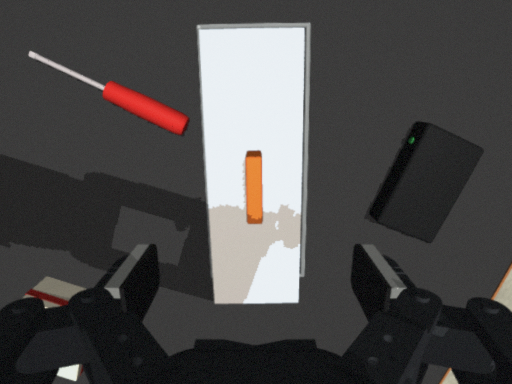

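The fin runs through (254,187), nearly straight along the tool x axis, about 3 mm off. I'll descend and grip it.

>>> {"api": "carry_out", "payload": {
  "deltas": "-2 0.5 60 0 0 -0.012 0; -2 0.5 110 0 0 -0.012 0.3; -2 0.5 140 0 0 -0.012 0.3; -2 0.5 154 0 0 -0.012 0.3; -2 0.5 154 0 0 -0.012 0.3; -2 0.5 154 0 0 -0.012 1; -2 0.5 154 0 0 -0.012 1; -2 0.5 154 0 0 -0.012 1; -2 0.5 154 0 0 -0.012 1; -2 0.5 154 0 0 -0.012 1"
}}

```text
time_s: 2.9
eef_pos: [0.5511, 0.0981, 0.1085]
eef_rot: [0.001, 0.588, 0.809, 0.0]
wrist_force: [-2.0, 0.9, 6.5]
opening: 0.151
grasp_force: 61.2
```

>>> {"api": "carry_out", "payload": {
  "deltas": "0 0 -15 0 0 0 1; 0 0 -35 0 0 0 1; 0 0 -60 0 0 0 1; 0 0 -90 0 0 0 1; 0 0 -120 0 0 0 1; 0 0 -125 0 0 0 1; 0 0 -125 0 0 0 1"
}}

```text
time_s: 3.78
eef_pos: [0.5501, 0.0982, 0.2319]
eef_rot: [-0.0, 0.588, 0.809, -0.0]
wrist_force: [0.7, -0.3, -2.2]
opening: 0.151
grasp_force: 60.3
```

>>> {"api": "carry_out", "payload": {
  "deltas": "-15 -1 0 0 0 0 1; -45 -3 0 0 0 0 1; -85 -6 0 0 0 0 1; -130 -9 0 0 0 0 1; -175 -12 0 0 0 0 1; -220 -15 0 0 0 0 1; -260 -18 0 0 0 0 1; -295 -20 0 0 0 0 1; -318 -22 0 0 0 0 1; -329 -23 0 0 0 0 1; -329 -23 0 0 0 0 1; -329 -23 0 0 0 0 1"
}}

```text
time_s: 5.28
eef_pos: [0.6301, -0.2206, 0.2322]
eef_rot: [-0.0, 0.587, 0.809, 0.0]
wrist_force: [-0.6, 0.4, -1.3]
opening: 0.156
grasp_force: 60.1
```

Run:
```python
from h import *
im=vision.camera("top"); cv2.imwrite("pics/t1.png",cv2.resize(im[100:320,150:480],None,fx=2,fy=2)); im=vision.camera("scene"); cv2.imwrite("pics/s1.png",im[80:340,80:420])
print(sensors.get_obs()["wrist_force"])
```

```text
[-0.25036614 -0.91170182 -2.10526105]
```

View pics/s1.png

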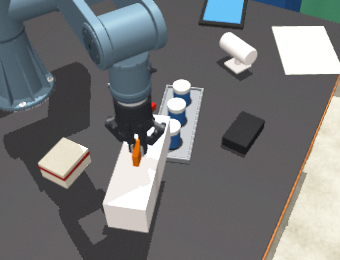

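The scene view shows the cover hanging level, clear of the tray, with all three tins standing upright. Next I lower it.

>>> {"api": "carry_out", "payload": {
  "deltas": "0 0 25 0 0 0 1; 0 0 65 0 0 0 1; 0 0 100 0 0 0 1; 0 0 120 0 0 0 1; 0 0 128 0 0 0 1; 0 0 131 0 0 0 1; 0 0 132 0 0 0 1; 0 0 132 0 0 0 1"
}}

```text
time_s: 6.38
eef_pos: [0.6308, -0.2222, 0.1014]
eef_rot: [0.001, 0.588, 0.809, 0.0]
wrist_force: [-0.6, 0.3, -1.7]
opening: 0.156
grasp_force: 60.2
```

>>> {"api": "carry_out", "payload": {
  "deltas": "0 0 1 0 0 0 1; 0 0 2 0 0 0 1; 0 0 3 0 0 0 1; 0 0 3 0 0 0 1"
}}

```text
time_s: 6.88
eef_pos: [0.6303, -0.2219, 0.0986]
eef_rot: [0.0, 0.588, 0.809, -0.0]
wrist_force: [-3.3, 0.6, 5.3]
opening: 0.153
grasp_force: 61.3
```

>>> {"api": "carry_out", "payload": {
  "deltas": "0 0 0 0 0 0 0.6; 0 0 0 0 0 0 0.4; 0 0 0 0 0 0 0.3; 0 0 -5 0 0 0 0.3; 0 0 -40 0 0 0 0; 0 0 -90 0 0 0 0; 60 0 -140 0 0 0 0; 120 10 -160 0 0 0 0; 180 15 -160 0 0 0 0; 240 20 -160 0 0 0 0; 300 23 -160 0 0 0 0; 329 23 -160 0 0 0 0"
}}

```text
time_s: 8.38
eef_pos: [0.5494, 0.1009, 0.258]
eef_rot: [0.0, 0.587, 0.81, 0.0]
wrist_force: [-0.3, 0.4, 0.1]
opening: 1.006
grasp_force: 0.0
```

>>> {"api": "carry_out", "payload": {
  "deltas": "0 0 0 0 0 0 0; 0 0 0 0 0 0 0; 0 0 0 0 0 0 0"
}}

```text
time_s: 8.75
eef_pos: [0.5508, 0.097, 0.2573]
eef_rot: [0.0, 0.588, 0.808, -0.0]
wrist_force: [-0.2, 1.5, 0.3]
opening: 0.998
grasp_force: 0.0
```

Run:
```python
from h import *
o=sensors.get_obs(); im=vision.camera("wrist"); cv2.imwrite("pics/w2.png",im)
cv2.imwrite("pics/t2.png",cv2.resize(vision.camera("top")[100:320,150:480],None,fx=2,fy=2))
np.save("o2.npy",o,allow_pickle=True); print(o["eef_pos"],o["eef_rot"],o["wrist_force"])
```

```text
[0.55083926 0.0969665  0.25734564] [ 1.43460905e-04  5.88496200e-01  8.08499968e-01 -5.44904710e-05] [-0.17963791  1.54817961  0.26255661]
```

View pics/w2.png

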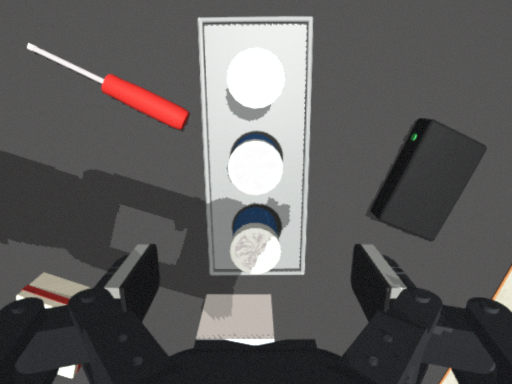

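View pics/t2.png

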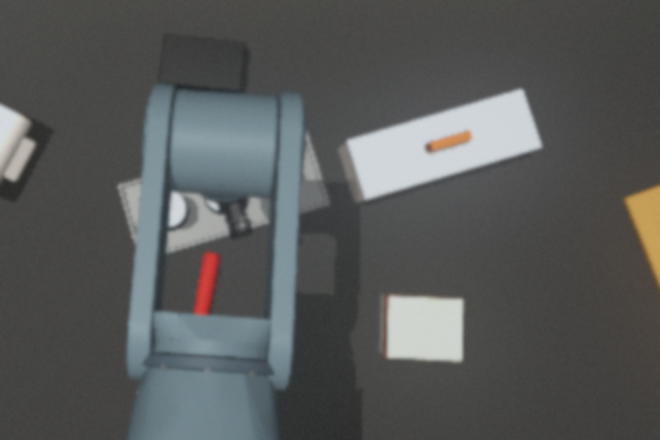

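The wrist view shows the lids at about (256,78), (256,167) and (255,250). The top view shows the cover standing on the bench, clear of the tray.

Run:
```python
from h import *
o=np.load("o2.npy",allow_pickle=True).item(); c=cam("wrist",o)
p=back(c,[(255.5,78),(255.5,167),(255.3,250)],.08); print(p)
w,x,y,z=o["eef_rot"];M=R.from_quat([x,y,z,w]).as_matrix()
print((p-o["eef_pos"])@M*1000)
```

```text
[[0.52597236 0.18069077 0.08      ]
 [0.55193513 0.10040898 0.08      ]
 [0.5795388  0.01438204 0.08      ]]
[[ 87.36708492   2.05457416 177.31994144]
 [  2.99156123   2.08654202 177.34492855]
 [-87.35536507   1.91424636 177.37166738]]
```

>>> {"api": "carry_out", "payload": {
  "deltas": "45 2 0 0 0 0 0; 88 2 0 0 0 0 0; 88 2 50 0 0 0 0; 88 2 110 0 0 0 0; 88 2 160 0 0 0 0; 88 2 200 0 0 0 0; 88 2 219 0 0 0 0; 88 2 219 0 0 0 0; 88 2 219 0 0 0 1; 88 2 219 0 0 0 1; 88 2 219 0 0 0 1; 88 2 219 0 0 0 1"
}}

```text
time_s: 10.35
eef_pos: [0.5261, 0.1826, 0.0404]
eef_rot: [0.001, 0.588, 0.809, 0.001]
wrist_force: [-2.9, -1.4, 6.7]
opening: 0.616
grasp_force: 62.2
```

>>> {"api": "carry_out", "payload": {
  "deltas": "0 0 0 0 0 0 1; 0 0 -10 0 0 0 1; 0 0 -25 0 0 0 1; 0 0 -40 0 0 0 1; 0 0 -55 0 0 0 1; 0 0 -60 0 0 0 1; 0 0 -60 0 0 0 1; 0 0 -60 0 0 0 1"
}}

```text
time_s: 11.35
eef_pos: [0.5245, 0.1824, 0.0976]
eef_rot: [-0.0, 0.588, 0.809, -0.0]
wrist_force: [-0.0, 0.0, -6.8]
opening: 0.62
grasp_force: 64.3
```

```bash
cat > weigh.py <<'E'
from h import *
F=[];J=[]
for i in range(16):
    vision.camera("wrist"); o=sensors.get_obs(); F.append(o["wrist_force"]); J.append(o["joint_efforts"][1:3])
print(np.mean(F,0),np.std(F,0),np.mean(J,0),np.std(J,0)); print(o["eef_pos"],o["eef_rot"],o["opening"],o["time_s"])
E
python3 weigh.py
```

```text
[-0.01032549 -0.05048971 -6.53925881] [0.40844948 0.39468454 0.33850156] [-48.80296133 -32.83641234] [0.10987456 0.0628182 ]
[0.52511419 0.18249077 0.09830661] [2.22411147e-06 5.87875911e-01 8.08951119e-01 2.33506203e-05] 0.6154616646975484 12.15
```

>>> {"api": "carry_out", "payload": {
  "deltas": "0 0 15 0 0 0 1; 0 0 35 0 0 0 1; 0 0 50 0 0 0 1; 0 0 57 0 0 0 1; 0 0 60 0 0 0 1; 0 0 60 0 0 0 1; 0 0 60 0 0 0 0; 0 0 60 0 0 0 0; 0 0 60 0 0 0 0; 0 0 60 0 0 0 0; 0 0 20 0 0 0 0; 0 0 -35 0 0 0 0"
}}

```text
time_s: 13.65
eef_pos: [0.5236, 0.1822, 0.1325]
eef_rot: [-0.002, 0.588, 0.809, -0.001]
wrist_force: [0.4, 0.5, -0.7]
opening: 1.001
grasp_force: 0.0
```

>>> {"api": "carry_out", "payload": {
  "deltas": "-40 0 0 0 0 0 0; -88 0 0 0 0 0 0; -88 0 0 0 0 0 0; -88 0 35 0 0 0 0; -88 0 75 0 0 0 0; -88 0 95 0 0 0 0; -88 0 95 0 0 0 0; -88 0 95 0 0 0 1; -88 0 95 0 0 0 1; -88 0 95 0 0 0 1; -88 0 95 0 0 0 1; -88 0 95 0 0 0 1"
}}

```text
time_s: 15.15
eef_pos: [0.5536, 0.0989, 0.04]
eef_rot: [0.001, 0.588, 0.809, 0.001]
wrist_force: [-0.9, 1.4, 6.6]
opening: 0.619
grasp_force: 63.2
```

>>> {"api": "carry_out", "payload": {
  "deltas": "0 0 0 0 0 0 1; 0 0 -10 0 0 0 1; 0 0 -25 0 0 0 1; 0 0 -40 0 0 0 1; 0 0 -55 0 0 0 1; 0 0 -60 0 0 0 1; 0 0 -60 0 0 0 1; 0 0 -60 0 0 0 1"
}}

```text
time_s: 16.15
eef_pos: [0.5518, 0.0988, 0.0977]
eef_rot: [-0.0, 0.588, 0.809, -0.0]
wrist_force: [0.1, -0.5, -2.8]
opening: 0.617
grasp_force: 63.2
```

```bash
python3 weigh.py
```

```text
[-0.13553957 -0.17540875 -2.13126489] [0.45016781 0.38420796 0.34127972] [-47.04775929 -31.12125792] [0.10405332 0.05429945]
[0.55233187 0.0988007  0.09833693] [4.97071057e-05 5.87844266e-01 8.08974113e-01 3.31233279e-05] 0.6208207306305603 16.95
```

The left tin reads about 6.5 N and the middle one about 2.1 N. The right tin is next.

>>> {"api": "carry_out", "payload": {
  "deltas": "0 0 15 0 0 0 1; 0 0 35 0 0 0 1; 0 0 50 0 0 0 1; 0 0 57 0 0 0 1; 0 0 60 0 0 0 1; 0 0 60 0 0 0 1; 0 0 60 0 0 0 0; 0 0 60 0 0 0 0; 0 0 60 0 0 0 0; 0 0 60 0 0 0 0; 0 0 20 0 0 0 0; 0 0 -35 0 0 0 0"
}}

```text
time_s: 18.45
eef_pos: [0.5507, 0.0988, 0.1325]
eef_rot: [-0.002, 0.588, 0.809, -0.001]
wrist_force: [0.6, -0.0, 0.9]
opening: 0.999
grasp_force: 0.0
```

>>> {"api": "carry_out", "payload": {
  "deltas": "-40 0 0 0 0 0 0; -89 0 0 0 0 0 0; -89 0 0 0 0 0 0; -89 0 35 0 0 0 0; -89 0 75 0 0 0 0; -89 0 95 0 0 0 0; -89 0 95 0 0 0 0; -89 0 95 0 0 0 1; -89 0 95 0 0 0 1; -89 0 95 0 0 0 1; -89 0 95 0 0 0 1; -89 0 95 0 0 0 1"
}}

```text
time_s: 19.95
eef_pos: [0.5812, 0.0139, 0.0403]
eef_rot: [0.001, 0.588, 0.809, 0.001]
wrist_force: [-1.0, 0.3, 6.0]
opening: 0.623
grasp_force: 63.5
```

>>> {"api": "carry_out", "payload": {
  "deltas": "0 0 0 0 0 0 1; 0 0 -10 0 0 0 1; 0 0 -25 0 0 0 1; 0 0 -40 0 0 0 1; 0 0 -55 0 0 0 1; 0 0 -60 0 0 0 1; 0 0 -60 0 0 0 1; 0 0 -60 0 0 0 1"
}}

```text
time_s: 20.95
eef_pos: [0.5793, 0.0142, 0.0977]
eef_rot: [-0.001, 0.588, 0.809, -0.0]
wrist_force: [0.3, 0.2, -3.5]
opening: 0.617
grasp_force: 63.4
```

```bash
python3 weigh.py
python3 - <<'E'
from h import *
cv2.imwrite("pics/s2.png",cv2.resize(vision.camera("scene")[100:300,180:400],None,fx=2.5,fy=2.5))
E
```

```text
[ 0.06116747  0.00497687 -3.21205435] [0.53835333 0.53280092 0.38523156] [-49.73731779 -31.81290597] [0.10980011 0.05833571]
[0.57980376 0.01414    0.09831769] [3.37974003e-05 5.87855143e-01 8.08966210e-01 1.31255085e-05] 0.6199593089671958 21.75
```

View pics/s2.png

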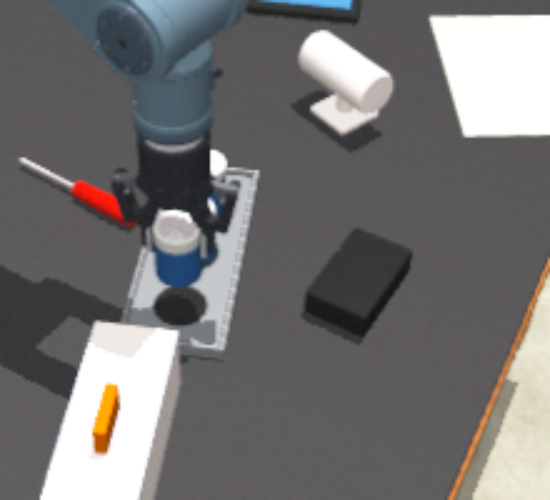

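The view shows the right tin held upright over the tray, with the cover standing in front. It reads 3.2 N, so the left tin at 6.5 N is the heaviest.

>>> {"api": "carry_out", "payload": {
  "deltas": "0 0 15 0 0 0 1; 0 0 35 0 0 0 1; 0 0 50 0 0 0 1; 0 0 57 0 0 0 1; 0 0 60 0 0 0 1; 0 0 60 0 0 0 1; 0 0 60 0 0 0 0; 0 0 60 0 0 0 0; 0 0 60 0 0 0 0; 0 0 60 0 0 0 0; 0 0 20 0 0 0 0; 0 0 -40 0 0 0 0"
}}

```text
time_s: 23.3
eef_pos: [0.5779, 0.0144, 0.137]
eef_rot: [-0.002, 0.588, 0.809, -0.001]
wrist_force: [1.0, 0.5, 0.3]
opening: 0.999
grasp_force: 0.0
```

>>> {"api": "carry_out", "payload": {
  "deltas": "40 0 0 0 0 0 0; 90 0 0 0 0 0 0; 140 0 0 0 0 0 0; 177 0 0 0 0 0 0; 177 0 0 0 0 0 0; 177 0 40 0 0 0 0; 177 0 80 0 0 0 0; 177 0 100 0 0 0 0; 177 0 100 0 0 0 0; 177 0 100 0 0 0 1; 177 0 100 0 0 0 1; 177 0 100 0 0 0 1"
}}

```text
time_s: 24.8
eef_pos: [0.5262, 0.1823, 0.04]
eef_rot: [0.001, 0.588, 0.809, 0.001]
wrist_force: [-0.7, -1.2, 6.1]
opening: 0.616
grasp_force: 64.0
```

>>> {"api": "carry_out", "payload": {
  "deltas": "0 0 0 0 0 0 1; 0 0 0 0 0 0 1; 0 0 -10 0 0 0 1; 0 0 -30 0 0 0 1; 0 0 -55 0 0 0 1; 0 0 -85 0 0 0 1; 0 0 -115 0 0 0 1; 0 0 -132 0 0 0 1; 0 0 -140 0 0 0 1; 0 0 -140 0 0 0 1; 0 0 -140 0 0 0 1; 0 0 -140 0 0 0 1"
}}

```text
time_s: 26.3
eef_pos: [0.5244, 0.1824, 0.1771]
eef_rot: [-0.001, 0.588, 0.809, -0.001]
wrist_force: [0.4, 0.8, -6.3]
opening: 0.617
grasp_force: 64.4
```

```bash
python3 weigh.py
python3 - <<'E'
from h import *
a=vision.camera("scene")[80:280,180:400]; b=vision.camera("wrist")
cv2.imwrite("pics/f.png",np.hstack([cv2.resize(a,(396,360)),cv2.resize(b,(396,360))]))
E
```

```text
[-0.0491869  -0.14243966 -6.45633721] [0.44491466 0.46586093 0.47667127] [-46.72583945 -36.30252376] [0.03460306 0.04274401]
[0.5250993  0.18249185 0.17830145] [-1.82383673e-06  5.87851226e-01  8.08969057e-01  2.26466727e-06] 0.6185132369334362 27.1
```

View pics/f.png

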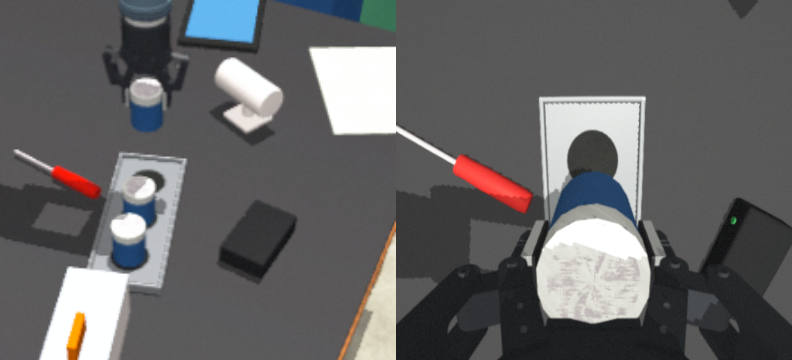

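The heaviest tin is held upright at about 15 cm. The two lighter tins stand in the tray at (139,200) and (128,240), and the cover stands clear.

```bash
python3 -c "
from bench import ctrl; print(ctrl.hand_in())"
```

```text
the job is handed in; nothing more can be done
None
```

The job is handed in at about 27 s: the left tin, the heaviest at about 0.66 kg, is held upright about 15 cm up, the two lighter tins stand in the tray, and the cover stands on the bench; the hand-in returned no verdict.

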